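# Set out the retouching place on the violin maker's bench

### The job

Set out the varnish retouching place around the black paint tin and the white saucer, both of which stay put: stand the amber varnish bottle behind the tin (the side away from the robot) and the ochre pigment jar in front of it (the robot's side), each centred on the tin's long side with a gap of about 20 mm to its edge; stand the green thinner bottle midway between the saucer and the tin, on the line joining their centres; and set the small red-lidded pot centrally on top of the pigment jar's lid. Everything must end upright, still and released, and the spool clamps and the brush must be left where they are.

Things in the scene. Friction and masses are not known exactly. Their poses are not given: they have to be found in the camera images.
- varnish: Loose amber-brown glass varnish bottle with a black cap and a paper label, round, 44 mm diameter at the body, 90 mm tall with its narrower cap (straight body below 50 mm), about 0.14 kg, standing. Origin: centre of its underside; z up.
- thinner: Loose green glass thinner bottle with a white cap and no label, round, 38 mm diameter at the body, 80 mm tall with its narrower cap (straight body below 44 mm), about 0.10 kg, standing. Origin: centre of its underside; z up.
- jar: Loose squat ochre-yellow pigment jar with a flat silver lid, round, 60 mm diameter, 50 mm tall, about 0.16 kg, standing. Origin: centre of its underside; z up; the flat lid top is at 50 mm.
- pot: Loose small black pot with a red lid, round, 32 mm diameter (lid 33 mm), 40 mm tall, about 0.04 kg, standing. Origin: centre of its underside; z up.
- tin: Fixed black paint tin, lying flat, 60 mm (x) by 110 mm (y) by 12 mm high, with two rows of five small colour pans. Origin: centre of its underside. Its x axis points to its far long side (away from the robot, within 0.4 rad of straight ahead), y along its long sides, to the left as the robot sees it.
- saucer: Fixed round white china mixing saucer with dabs of colour, 110 mm diameter, 14 mm high. Origin: centre of its underside. It and the tin lie about 220 mm apart, centre to centre, side by side in front of the robot, either one on the left; its y axis lies along the line to the tin, in either sense.
- clamp_red: Bystander to leave alone: loose red spool clamp (two red spools on a rod, brass nut on top), standing on the robot's side of the saucer, about 32 mm diameter, 64 mm tall. Origin: centre of its underside; z up.
- clamp_blue: Bystander to leave alone: loose blue spool clamp, standing on the far side of the saucer, about 32 mm diameter, 64 mm tall. Origin: centre of its underside; z up.
- clamp_yellow: Bystander to leave alone: loose yellow spool clamp, standing at one side, about 32 mm diameter, 64 mm tall. Origin: centre of its underside; z up.
- brush: Bystander to leave alone: loose brush with a wooden handle lying flat at the other side, about 170 mm long along its x axis, under 25 mm high. Origin: under the middle of its length. The rest of the equipment stands outside the working area, beyond 0.8 m ahead or 0.5 m to the sides, and is fixed.
There are look-alikes about, which are no part of the job. Leave any purple or turquoise look-alike of the jar alone.

How it is judged:
At the end, for the whole second after the job is handed in: Upright and at rest: varnish bottle behind and jar in front of the tin, gap 5 to 35 mm to its edge, within 15 mm of its middle; thinner within 15 mm (along and across) of midway between saucer and tin centres; pot on the jar's lid within 10 mm of its centre; clamps and brush moved under 20 mm (x of varnish in the frame of tin between 0.057 and 0.087 m and y of varnish in the frame of tin between -0.015 and 0.015 m and x of jar in the frame of tin between -0.095 and -0.065 m and y of jar in the frame of tin between -0.015 and 0.015 m and x of thinner in the frame of saucer between -0.015 and 0.015 m and ((y of tin in the frame of saucer below 0 m and y of thinner in the frame of saucer between -0.125 and -0.095 m) or (y of tin in the frame of saucer above 0 m and y of thinner in the frame of saucer between 0.095 and 0.125 m)) and horizontal distance between pot and jar below 0.01 m and height (world z) of varnish between -0.004 and 0.004 m and angle between each of varnish, thinner, jar, pot's own z axis and vertical below 0.12 rad and linear speed of each of varnish, thinner, jar, pot below 0.02 m/s and angular speed of each of varnish, thinner, jar, pot below 0.2 rad/s and height (world z) of thinner between -0.004 and 0.004 m and height (world z) of jar between -0.004 and 0.004 m and height (world z) of pot between 0.046 and 0.054 m); the robot touches nothing.
It fails at once if the clamp red is moved by more than 20 mm (distance of clamp_red from where it was at the start of the episode above 0.02 m).
It fails at once if the clamp blue is moved by more than 20 mm (distance of clamp_blue from where it was at the start of the episode above 0.02 m).
It fails at once if the clamp yellow is moved by more than 20 mm (distance of clamp_yellow from where it was at the start of the episode above 0.02 m).
It fails at once if the brush is moved by more than 20 mm (distance of brush from where it was at the start of the episode above 0.02 m).
It also fails if it takes over 128 s, if anything falls off the work surface, if the arm or the gripper's body presses on something with over 40 N, if the wrist force passes 120 N, or if a joint passes its speed limit or range.

### The arm

A 6-joint arm with a two-finger parallel gripper is mounted at the origin on the work surface. World frame = base frame: x ahead of the robot, y to its left, z up, the work surface at z = 0. Lengths are in m, angles in rad, forces in N, time in s.
With the tool pointing down it reaches from about 0.35 to 0.975 m from the base axis. Payload 4.9 kg.
Tool frame: the origin (TCP) lies on the centre line of the jaws, within the pads' length; the fingertips stand 8 mm ahead of it and the grasp point (between the pads) lies 11 mm behind it; z points along the fingers, y is the direction in which the jaws open and shut (so a half turn about z gives the same grasp; the last joint's range is limited). The gripper opens to 85 mm and grips with 20 to 120 N. Pads are 22 mm wide; open, the fingers measure 114 mm over their backs; the gripper's body (76 mm by 85 mm) begins 54 mm behind the grasp point. The pads swing forward as they close: fully open they stand 13 mm farther back than shut.
Start: joints at [-1.351, 0.053, 1.613, -0, 1.476, -0.119], TCP at [0.208, -0.589, 0.204] pointing down, gripper open.
Joint ranges: [-3.01, 3.01], [-1.01, 2.22], [0.06, 2.58], [-1.02, 4.17], [0.09, 2.62], [-3.14, 3.14]. Speed limits (rad/s): [2.57, 2.57, 3.14, 3.14, 3.14, 3.14].

### API

Orientations are given as a rotation vector (axis times angle).
In Python, from station import get_obs, get_image, calibration, finish_job gives the robot as it stands. The module is installed in compiled form; this text tells all that it offers.
- The arm moves only by the shell command python3 -m jog 'ROWS' [FORCE]. ROWS is JSON, a list of rows, each a list of 7 numbers: the shift along the tool's x, y, z in cm, then the turn, a rotation vector about the tool's x, y, z in rad, then the closure in counts, from 0 (fully open) to 255 (shut). In form: [[dx, dy, dz, ax, ay, az, jaw], ...]. A call has 1 to 8 rows; each row is the pose to reach, as a shift and turn from the pose measured when the call began, along the tool's axes at that moment; what a row does not reach only later rows make up. A row lasts 1/12 s, in which the tool goes at most 41.7 mm and 7.16 degrees, less where a joint would pass 70% of its speed; a pose out of reach is approached as far as the arm can. A call with a gripper value outside its range is refused whole. The fingers move at their own pace and stop on an object; FORCE is the grip in N (left out, the last holds). Time passes only in rows, so rows that repeat a pose let the fingers close. It gives the time, the measured TCP pose, the force and the opening at its end, in the units of the state.
- get_obs(): the state, without advancing time (a new reading comes with each control period).
- get_image(name): name is "side" or "top" or "wrist"; returns the picture (480x640x3 uint8, red, green, blue); there is no depth.
- calibration(name): a dict with "vfov" (degrees; the focal length in pixels is half the picture's height over the tangent of half this angle, whatever the lens; pixels are square), "cx", "cy" (the principal point, pixels), "R" (3x3) and "t" (3): a world point X has camera coordinates R X + t. Camera axes: x right, y down, z forward; pixel columns grow to the right and rows downward; lengths in m; the calibration is good to about 2 mm. A picture is of the moment at which its call begins: read the wrist's pose just before it. calibration takes no time and is no camera call; for the wrist camera it gives the pose at the moment of the call.
- finish_job(): hands the job in, once; it reports no verdict.
The state is a dict: "t": time; "q": joint angles; "dq": joint speeds; "effort": joint torques, N m; "tool_pos": TCP position; "tool_rot": TCP orientation; "contact_force": force on the tool from outside, world axes, zero at the start; "wrist_torque": the same for the moment, N m; "opening": finger opening in m.
Only numpy, scipy, OpenCV 4.12 (cv2) and the standard library are available. Lean on these libraries where they do the work, as an engineer would, in place of code of your own. Each camera call takes 0.05 s, during which the arm holds its last target. There are 200 camera calls.

## Working session

There is one attempt and no reset: what is moved stays moved. The work goes in short steps, Python scripts to look and compute and a shell command to move; the robot and the scene stay as the last step left them, time stands still between calls to the robot, and variables do not carry over. Pictures are saved under pics/ and viewed, about 12 in all and at most 16, crops included, and the job is handed in when it is done.

```bash
mkdir -p pics; cat > h.py <<'E'
import numpy as np, cv2
from station import get_obs, get_image, calibration
def save(n,f):
    im=get_image(n); cv2.imwrite('pics/'+f,im[:,:,::-1]); return im
def ray(c,u,v,h):
    f=240/np.tan(np.radians(c['vfov'])/2); R=np.array(c['R']);t=np.array(c['t'])
    d=R.T@np.array([(u-c['cx'])/f,(v-c['cy'])/f,1]); o=-R.T@t
    return o+d*(h-o[2])/d[2]
def proj(c,X):
    f=240/np.tan(np.radians(c['vfov'])/2); p=np.array(c['R'])@np.array(X)+np.array(c['t'])
    return f*p[0]/p[2]+c['cx'],f*p[1]/p[2]+c['cy']
E
python3 - <<'E'
from h import *
for n in('top','side'):
    save(n,n+'0.png'); c=calibration(n); print(n,c, -np.array(c['R']).T@np.array(c['t']))
print(get_obs())
E
```

```text
top {'vfov': 43.30666012894184, 'cx': 321.33864429093757, 'cy': 253.37270076111454, 'R': array([[-0.02652958, -0.99963935, -0.0041649 ],
       [-0.99458186,  0.02681382, -0.10043874],
       [ 0.10051419,  0.00147774, -0.99493453]]), 't': array([0.00985741, 0.53527983, 1.35031727])} [ 0.39691507 -0.00649446  1.39728116]
side {'vfov': 48.146989972184564, 'cx': 309.4091409939784, 'cy': 247.8632402025654, 'R': array([[ 0.99560041, -0.09341922, -0.00725758],
       [-0.06308591, -0.61102473, -0.78909375],
       [ 0.06928196,  0.78607992, -0.6142299 ]]), 't': array([-0.54966192,  0.07146783,  1.06083591])} [ 0.47825545 -0.84158218  0.70400274]
{'t': 0.1, 'q': array([-1.35103023e+00,  5.32827818e-02,  1.61414600e+00, -1.15248809e-05,
        1.47601258e+00, -1.19000402e-01]), 'dq': array([-0.00019954, -0.0029735 , -0.00316765,  0.00084342, -0.00014935,
       -0.00027992]), 'effort': array([-4.79960217e-04, -3.94906783e+01, -3.71361530e+01, -1.87526243e-04,
        3.97270560e-03,  1.41950345e-06]), 'tool_pos': array([ 0.20756487, -0.58887769,  0.2031974 ]), 'tool_rot': array([-3.09481342e+00, -5.29282826e-01,  1.64147830e-04]), 'contact_force': array([-0.23393264, -0.77863058,  0.54309831]), 'wrist_torque': array([ 0.04334996,  0.01924897, -0.02747512]), 'opening': 0.08516722517337186}
```

View pics/top0.png

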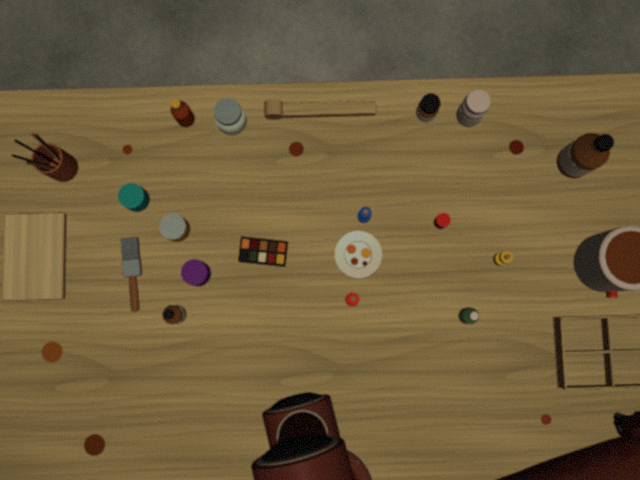

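View pics/side0.png

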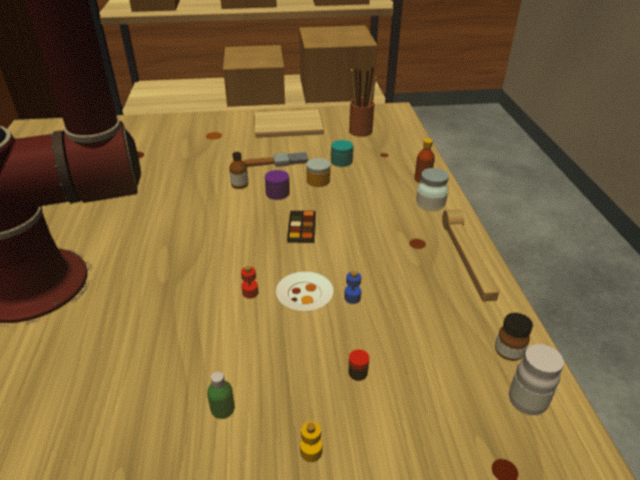

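Seen in top view: jar candidates are the silver lid (173,227), with an ochre body in the side view at (318,172), purple (195,272) and turquoise (133,197). There is also a far clear jar at (229,113). Varnish candidates are the amber bottle with black cap and label (174,314), the far amber bottle with yellow cap (183,112), the brown one (430,107) and the big one (585,155). The thinner is green (470,315). The pot is red-lidded at (443,220), as against the red clamp (352,299) and the flat red spots. The tin is at (263,251), the saucer at (358,254). I choose silver/ochre (173,227), amber (174,314), green (470,315) and red lid (443,220).

```bash
cat > m.py <<'E'
from h import *
im=cv2.imread('pics/top0.png'); c=calibration('top'); cs=calibration('side')
hsv=cv2.cvtColor(im,cv2.COLOR_BGR2HSV)
def blob(mask,u,v,r):
    w=np.zeros_like(mask); cv2.circle(w,(u,v),r,255,-1)
    m=cv2.morphologyEx(mask&w,cv2.MORPH_CLOSE,np.ones((3,3),np.uint8))
    k=max(cv2.findContours(m,cv2.RETR_EXTERNAL,cv2.CHAIN_APPROX_NONE)[0],key=cv2.contourArea); return k
R=lambda lo,hi:cv2.inRange(hsv,lo,hi)
red=R((0,150,80),(8,255,255))|R((172,150,80),(180,255,255))
L=dict(
 jar=(R((0,0,90),(180,65,255)),173,227,18,.05),
 pot=(red,443,220,12,.04), 
 varcap=(R((0,0,0),(180,255,40)),170,314,10,.09),
 thcap=(R((0,0,110),(180,80,255)),473,315,9,.08),
 saucer=(R((0,0,110),(180,70,255)),358,254,32,.014),
 tin=(R((0,0,0),(180,255,50)),263,251,34,.012),
 cred=(red,352,299,12,.03), cblue=(R((105,120,40),(130,255,255)),365,214,12,.03), cyel=(R((20,180,90),(32,255,255)),503,258,14,.03))
for n,(m,u,v,r,h) in L.items():
    k=blob(m,u,v,r); (a,b),s,_=q=cv2.minAreaRect(k); k2=cv2.convexHull(k); M=cv2.moments(k2); g=(M['m10']/M['m00'],M['m01']/M['m00'])
    X=ray(c,*g,h); bx=cv2.boxPoints(q); P=np.array([ray(c,*p,h)[:2] for p in bx])
    e=[np.linalg.norm(P[i]-P[i-1])for i in range(4)]
    print(n,np.round(g,1),'xy',X[:2].round(4),'size',np.round(e[:2],3),'side px',np.round(proj(cs,X)))
    if n=='tin':
        i=1 if e[1]>e[0] else 0; d=P[i]-P[i-1]; d*=np.sign(d[1]); print(' tin yaw',np.arctan2(-d[0],d[1]))
big=np.hstack([cv2.resize(im[y-40:y+40,x-50:x+50],(400,320),interpolation=cv2.INTER_CUBIC) for x,y in((180,227),(180,305))])
big2=np.hstack([cv2.resize(im[y-40:y+40,x-50:x+50],(400,320),interpolation=cv2.INTER_CUBIC) for x,y in((456,220),(470,310))])
cv2.imwrite('pics/crop1.png',cv2.resize(np.clip(np.vstack([big,big2])*1.6,0,255).astype(np.uint8),(750,600)))
E
python3 m.py
```

```text
jar [172.2 226. ] xy [0.604  0.3298] size [0.055 0.056] side px [318. 164.]
pot [442.8 219.7] xy [ 0.6033 -0.2819] size [0.03  0.033] side px [358. 357.]
varcap [168.3 313.7] xy [0.4073 0.3284] size [0.018 0.02 ] side px [236. 154.]
thcap [474.  315.5] xy [ 0.3859 -0.3315] size [0.015 0.017] side px [216. 377.]
saucer [357.9 254. ] xy [ 0.533  -0.0884] size [0.106 0.106] side px [304. 290.]
tin [261.4 251.9] xy [0.5439 0.1335] size [0.105 0.056] side px [300. 224.]
 tin yaw -0.13196078035438544
cred [352. 299.] xy [ 0.4298 -0.0708] size [0.027 0.027] side px [248. 282.]
cblue [364.4 214.3] xy [ 0.6222 -0.1052] size [0.03  0.025] side px [352. 287.]
cyel [503.1 257.6] xy [ 0.5143 -0.4165] size [0.028 0.039] side px [310. 441.]
```

View pics/crop1.png

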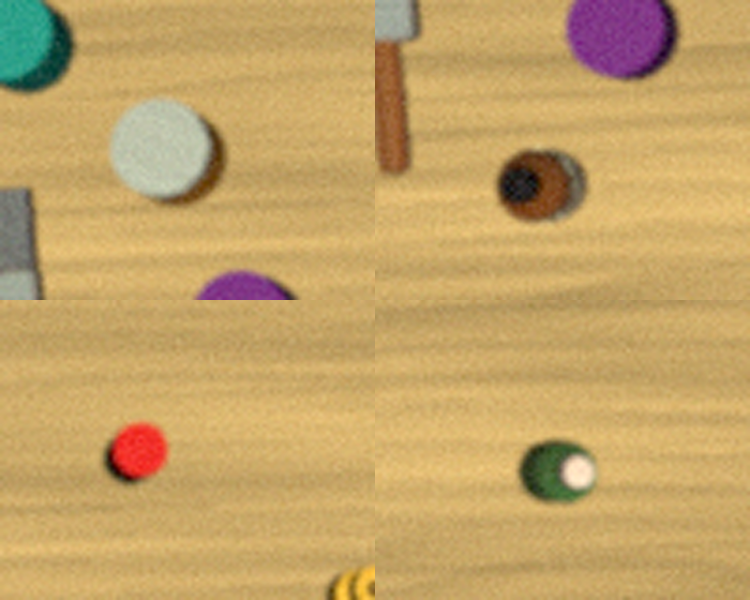

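The crop confirms all four: silver/ochre jar, black-capped amber bottle, red-lidded pot and white-capped green bottle. The sizes and the 0.222 m tin–saucer distance also agree. I start with the thinner.

```bash
cat > go.py <<'E'
import sys
from h import *
from scipy.spatial.transform import Rotation as Ro
# usage: go.py x y z yaw -> shift(cm) and turn in current tool axes
x,y,z,w=map(float,sys.argv[1:5]); o=get_obs(); R=Ro.from_rotvec(o['tool_rot'])
T=Ro.from_euler('z',w)*Ro.from_euler('x',np.pi)
print('t',round(o['t'],2),'pos',o['tool_pos'].round(4),'open',round(o['opening'],4),'F',o['contact_force'].round(1))
print('shift',(R.inv().apply(np.array([x,y,z])-o['tool_pos'])*100).round(2),'turn',(R.inv()*T).as_rotvec().round(3))
E
python3 go.py .386 -.3315 .17 1.571
```

```text
t 0.1 pos [ 0.2076 -0.5889  0.2032] open 0.0852 F [-0.2 -0.8  0.5]
shift [ 25.38 -18.34   3.36] turn [-1.000e-03 -1.000e-03 -1.232e+00]
```

```bash
R='python3 -m jog'
$R '[[25.4,-18.3,3.3,0,0,-1.232,0],[25.4,-18.3,3.3,0,0,-1.232,0],[25.4,-18.3,3.3,0,0,-1.232,0],[25.4,-18.3,3.3,0,0,-1.232,0],[25.4,-18.3,3.3,0,0,-1.232,0],[25.4,-18.3,3.3,0,0,-1.232,0],[25.4,-18.3,3.3,0,0,-1.232,0],[25.4,-18.3,3.3,0,0,-1.232,0]]' 40
python3 go.py .386 -.3315 .17 1.571
```

```text
t: 0.77
tool_pos: [0.3875, -0.3281, 0.1695]
tool_rot: [-2.453, -1.958, -0.003]
contact_force: [0.3, -1.3, -1.0]
opening: 0.0854
t 0.77 pos [ 0.3875 -0.3281  0.1695] open 0.0854 F [ 0.3 -1.3 -1. ]
shift [-0.36 -0.07 -0.05] turn [-0.001 -0.004 -0.224]
```

```bash
python3 -m jog '[[-0.4,0,0,0,0,-0.224,0],[-0.4,0,0,0,0,-0.224,0],[-0.4,0,0,0,0,-0.224,0],[-0.4,0,0,0,0,-0.224,0]]'
python3 - <<'E'
from h import *
c=calibration('wrist'); save('wrist','w1.png'); print(c, -np.array(c['R']).T@np.array(c['t']))
print(proj(c,[.386,-.3315,.08]),proj(c,[.386,-.3315,.0]))
E
python3 go.py .386 -.3315 .022 1.571
```

```text
t: 1.1
tool_pos: [0.3864, -0.3317, 0.169]
tool_rot: [-2.221, -2.217, -0.004]
contact_force: [0.0, -0.9, -0.5]
opening: 0.0858
{'vfov': 64.89218700660817, 'cx': 317.6496307718319, 'cy': 243.74803235248316, 'R': array([[ 9.99998721e-01, -1.56226887e-03, -3.42695988e-04],
       [-1.41381614e-03, -9.63610693e-01,  2.67305880e-01],
       [-7.47829174e-04, -2.67305054e-01, -9.63611669e-01]]), 't': array([-0.38720529, -0.34321834,  0.25550621])} [ 0.38691063 -0.26303568  0.33782035]
(np.float64(316.63727758757125), np.float64(239.58340020971377)) (np.float64(316.89435543084903), np.float64(217.03802238022922))
t 1.15 pos [ 0.3864 -0.332   0.1692] open 0.0853 F [0.9 0.2 0.1]
shift [-1.000e-02 -3.000e-02  1.472e+01] turn [-0.001 -0.004 -0.003]
```

View pics/w1.png

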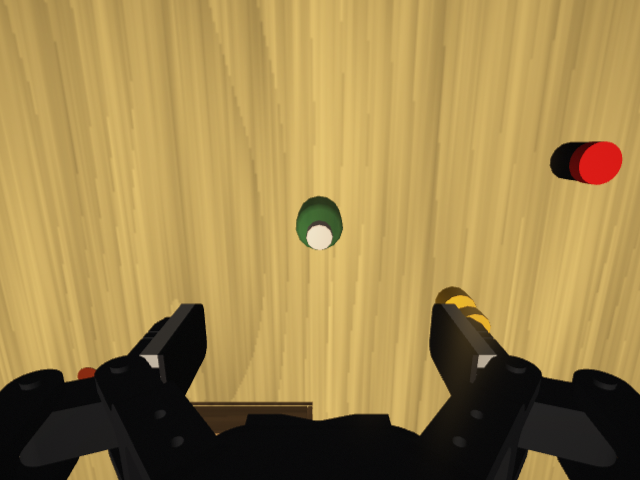

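The wrist view shows the white cap at (319,236) against a prediction of (317,240), so the position is good to about 2 mm. Grasping now.

```bash
R='python3 -m jog'
$R '[[0.1,0.1,5,0,0,0,0],[0.1,0.1,9,0,0,0,0],[0.1,0.1,12,0,0,0,0],[0.1,0.1,14.7,0,0,0,0],[0.1,0.1,14.7,0,0,0,0],[0.1,0.1,14.7,0,0,0,0],[0.1,0.1,14.7,0,0,0,100],[0.1,0.1,14.7,0,0,0,140]]' 40
$R '[[0,0,0,0,0,0,170],[0,0,0,0,0,0,255],[0,0,0,0,0,0,255],[0,0,0,0,0,0,255],[0,0,0,0,0,0,255],[0,0,0,0,0,0,255]]' 40
$R '[[0,0,-4,0,0,0,255],[0,0,-8,0,0,0,255],[0,0,-11,0,0,0,255],[0,0,-11,0,0,0,255],[0,0,-11,0,0,0,255]]' 40
python3 go.py .5385 .0225 .13 1.571
```

```text
t: 1.82
tool_pos: [0.3888, -0.3324, 0.0252]
tool_rot: [2.224, 2.217, 0.003]
contact_force: [-0.2, -0.2, 1.4]
opening: 0.0639
t: 2.32
tool_pos: [0.3899, -0.3347, 0.0288]
tool_rot: [2.22, 2.214, 0.0]
contact_force: [-3.9, 0.8, 11.9]
opening: 0.0224
t: 2.73
tool_pos: [0.3907, -0.3357, 0.1421]
tool_rot: [2.216, 2.209, -0.001]
contact_force: [-0.6, -0.1, -1.3]
opening: 0.0174
t 2.73 pos [ 0.3907 -0.3357  0.1421] open 0.0174 F [-0.6 -0.1 -1.3]
shift [35.87 14.66  1.01] turn [ 0.008  0.009 -0.003]
```

```bash
python3 - <<'E'
from h import *
save('wrist','w2.png'); im=save('side','s2.png')
a=cv2.imread('pics/w2.png');b=cv2.resize(cv2.imread('pics/s2.png')[270:480,100:380],(640,480))
cv2.imwrite('pics/c2.png',cv2.resize(np.hstack([a,b]),(800,300)))
E
```

```text
(no output)
```

View pics/c2.png

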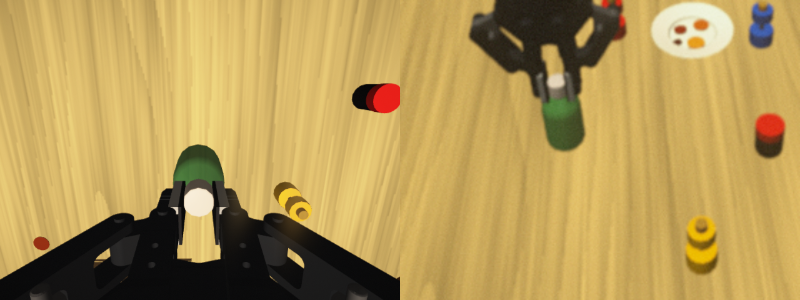

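The thinner was gripped at the neck because the pads sat too high. I'll set it back down and regrasp lower.

```bash
R='python3 -m jog'
$R '[[0,0,4,0,0,0,255],[0,0,8,0,0,0,255],[0,0,10,0,0,0,255],[0,0,11,0,0,0,255],[0,0,11,0,0,0,255],[0,0,11,0,0,0,255]]' 40
$R '[[0,0,0,0,0,0,120],[0,0,0,0,0,0,40],[0,0,0,0,0,0,0],[0,0,0,0,0,0,0],[0,0,0,0,0,0,0]]' 
$R '[[0,0,-4,0,0,0,0],[0,0,-8,0,0,0,0],[0,0,-11,0,0,0,0],[0,0,-14,0,0,0,0],[0,0,-14,0,0,0,0],[0,0,-14,0,0,0,0]]'
python3 - <<'E'
from h import *
c=calibration('wrist'); im=save('wrist','w3.png')
h=cv2.cvtColor(im,cv2.COLOR_RGB2HSV)
for n,lo,hi,z in(('green',(45,90,20),(85,255,255),.022),('cap',(0,0,140),(180,60,255),.08)):
    m=cv2.inRange(h,lo,hi); m[330:]=0
    k=max(cv2.findContours(m,0,1)[0],key=cv2.contourArea); b=cv2.boundingRect(k); u,v=b[0]+b[2]/2,b[1]+b[3]/2
    print(n,b,ray(c,u,v,z).round(4))
E
python3 go.py .386 -.3315 .013 1.571
```

```text
t: 3.33
tool_pos: [0.3887, -0.3354, 0.0317]
tool_rot: [2.222, 2.218, -0.005]
contact_force: [-11.1, 6.5, 31.0]
opening: 0.0175
t: 3.75
tool_pos: [0.3879, -0.3343, 0.0301]
tool_rot: [-2.223, -2.219, 0.005]
contact_force: [-0.4, -0.1, -0.3]
opening: 0.0764
t: 4.25
tool_pos: [0.3891, -0.335, 0.172]
tool_rot: [2.221, 2.217, -0.005]
contact_force: [-1.0, 0.3, -0.4]
opening: 0.0852
green (293, 195, 46, 45) [ 0.3881 -0.3325  0.022 ]
cap (303, 217, 25, 25) [ 0.3879 -0.3289  0.08  ]
t 4.3 pos [ 0.3882 -0.334   0.1697] open 0.0853 F [-0.6 -0.1  0.5]
shift [ 0.27 -0.18 15.67] turn [-0.003  0.001 -0.002]
```

View pics/w3.png

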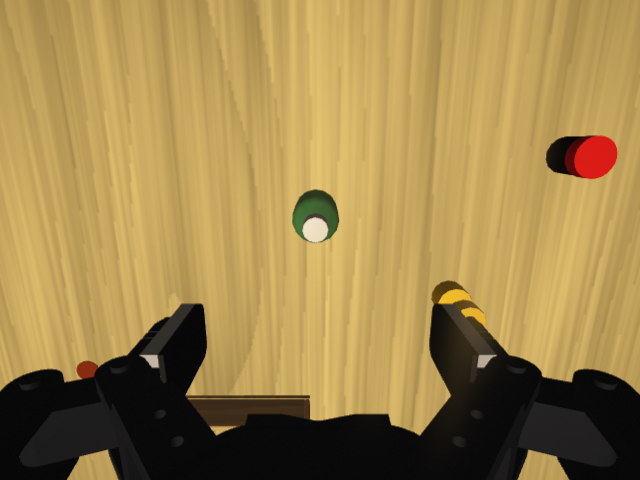

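The bottle stands upright with its cap at (315,230), i.e. (0.388,-0.329). I'll grasp lower and settle before closing.

```bash
R='python3 -m jog'
$R '[[0.5,0,5,0,0,0,0],[0.5,0,9,0,0,0,0],[0.5,0,12,0,0,0,0],[0.5,0,14,0,0,0,0],[0.5,0,15.8,0,0,0,0],[0.5,0,15.8,0,0,0,0],[0.5,0,15.8,0,0,0,0]]'
$R '[[0,0,0,0,0,0,110],[0,0,0,0,0,0,140],[0,0,0,0,0,0,255],[0,0,0,0,0,0,255],[0,0,0,0,0,0,255],[0,0,0,0,0,0,255]]' 40
$R '[[0,0,-4,0,0,0,255],[0,0,-8,0,0,0,255],[0,0,-11,0,0,0,255],[0,0,-11,0,0,0,255],[0,0,-11,0,0,0,255]]' 40
python3 go.py .5385 .0225 .13 1.571
```

```text
t: 4.88
tool_pos: [0.3859, -0.327, 0.0088]
tool_rot: [-2.218, -2.214, 0.004]
contact_force: [-0.6, -0.8, 1.0]
opening: 0.0853
t: 5.38
tool_pos: [0.3867, -0.3279, 0.0103]
tool_rot: [-2.22, -2.216, 0.004]
contact_force: [0.0, 0.3, 5.7]
opening: 0.0356
t: 5.8
tool_pos: [0.3884, -0.3293, 0.1228]
tool_rot: [2.223, 2.219, -0.005]
contact_force: [-0.2, -0.7, -1.7]
opening: 0.0359
t 5.8 pos [ 0.3884 -0.3293  0.1228] open 0.0359 F [-0.2 -0.7 -1.7]
shift [35.21 14.95 -0.83] turn [-0.002  0.002 -0.002]
```

```bash
R='python3 -m jog'
$R '[[9,3.7,0,0,0,0,255],[18,7.5,0,0,0,0,255],[27,11,0,0,0,0,255],[32,13.5,0,0,0,0,255],[35.2,15,0,0,0,0,255],[35.2,15,0,0,0,0,255],[35.2,15,0,0,0,0,255],[35.2,15,0,0,0,0,255]]' 40
$R '[[0,0,0,0,0,0,255],[0,0,0,0,0,0,255],[0,0,0,0,0,0,255]]'
python3 go.py .5385 .0225 .011 1.571
python3 - <<'E'
from h import *
save('wrist','w4.png'); c=calibration('wrist')
for X in([.5439,.1335,.012],[.533,-.0884,.014]): print(proj(c,X))
E
```

```text
t: 6.47
tool_pos: [0.5182, -0.0197, 0.119]
tool_rot: [-2.221, -2.217, 0.008]
contact_force: [1.2, -1.0, -1.1]
opening: 0.0353
t: 6.72
tool_pos: [0.5166, -0.0195, 0.1167]
tool_rot: [-2.218, -2.216, 0.013]
contact_force: [-0.3, 0.4, -1.5]
opening: 0.0358
t 6.72 pos [ 0.5166 -0.0195  0.1167] open 0.0358 F [-0.3  0.4 -1.5]
shift [ 4.21  2.3  10.54] turn [-0.01   0.001 -0.001]
(np.float64(360.71646351446736), np.float64(-0.7466625154943927))
(np.float64(338.9711830434024), np.float64(317.7149482138153))
```

View pics/w4.png

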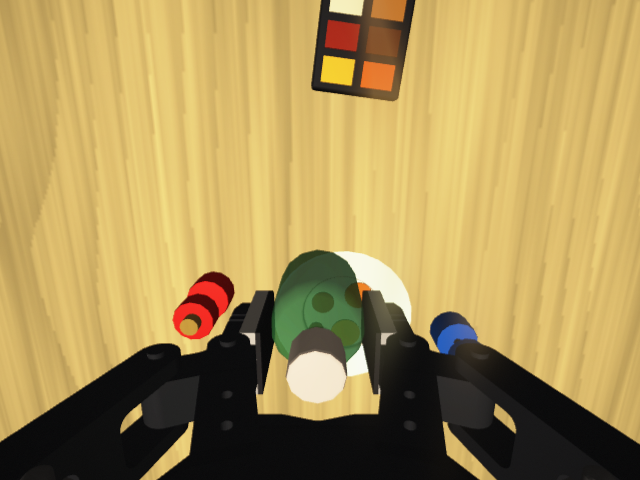

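```bash
R='python3 -m jog'
python3 - <<'E'
from h import *
c=calibration('wrist'); a=ray(c,312,90,.012);b=ray(c,398,100,.012); print(a,b,np.linalg.norm(a-b),'mid',(a+b)/2, np.arctan2(b[1]-a[1],b[0]-a[0]))
s=ray(c,411,310,.014); print(s, np.linalg.norm(s[:2]-[.533,-.0884]))
E
$R '[[4.2,2.3,0,0,0,0,255],[4.2,2.3,3,0,0,0,255],[4.2,2.3,6,0,0,0,255],[4.2,2.3,8,0,0,0,255],[4.2,2.3,8.5,0,0,0,255],[4.2,2.3,8.5,0,0,0,255],[4.2,2.3,8.5,0,0,0,255],[4.2,2.3,8.5,0,0,0,255]]' 40
python3 go.py .5385 .0225 .011 1.571
```

```text
[0.51259641 0.07980938 0.012     ] [0.57094543 0.07332272 0.012     ] 0.0587084755308546 mid [0.54177092 0.07656605 0.012     ] -0.11071534912800846
[ 0.58943765 -0.08158958  0.014     ] 0.05684707730177643
t: 7.43
tool_pos: [0.5407, 0.0207, 0.034]
tool_rot: [-2.223, -2.215, 0.008]
contact_force: [1.1, -0.6, -0.5]
opening: 0.0354
t 7.43 pos [0.5407 0.0207 0.034 ] open 0.0354 F [ 1.1 -0.6 -0.5]
shift [ 0.19 -0.2   2.3 ] turn [-0.006  0.002 -0.004]
```

```bash
R='python3 -m jog'
$R '[[0.2,-0.1,1,0,0,0,255],[0.2,-0.1,1.6,0,0,0,255],[0.2,-0.1,2.1,0,0,0,255],[0.2,-0.1,2.3,0,0,0,255],[0.2,-0.1,2.3,0,0,0,255],[0.2,-0.1,2.3,0,0,0,255],[0.2,-0.1,2.3,0,0,0,255]]'
$R '[[0,0,0,0,0,0,140],[0,0,0,0,0,0,100],[0,0,0,0,0,0,60],[0,0,0,0,0,0,20],[0,0,0,0,0,0,0],[0,0,0,0,0,0,0]]'
$R '[[0,0,-3,0,0,0,0],[0,0,-7,0,0,0,0],[0,0,-11,0,0,0,0],[0,0,-15,0,0,0,0],[0,0,-15,0,0,0,0],[0,0,-15,0,0,0,0]]'
python3 go.py .409 .328 .17 0
```

```text
t: 8.02
tool_pos: [0.5396, 0.0227, 0.0109]
tool_rot: [-2.223, -2.216, 0.008]
contact_force: [0.0, -0.3, -1.4]
opening: 0.0356
t: 8.52
tool_pos: [0.5397, 0.0227, 0.0111]
tool_rot: [-2.223, -2.216, 0.008]
contact_force: [-0.6, 0.6, 0.2]
opening: 0.0856
t: 9.02
tool_pos: [0.5429, 0.0227, 0.1652]
tool_rot: [2.223, 2.215, -0.0]
contact_force: [0.5, 0.0, -0.9]
opening: 0.0852
t 9.02 pos [0.5429 0.0227 0.1652] open 0.0852 F [ 0.5  0.  -0.9]
shift [ 30.48 -13.5   -0.58] turn [0.004 0.    1.567]
```

```bash
R='python3 -m jog'
$R '[[30.5,-13.5,-0.6,0,0,1.567,0],[30.5,-13.5,-0.6,0,0,1.567,0],[30.5,-13.5,-0.6,0,0,1.567,0],[30.5,-13.5,-0.6,0,0,1.567,0],[30.5,-13.5,-0.6,0,0,1.567,0],[30.5,-13.5,-0.6,0,0,1.567,0],[30.5,-13.5,-0.6,0,0,1.567,0],[30.5,-13.5,-0.6,0,0,1.567,0]]'
python3 go.py .409 .328 .17 0
```

```text
t: 9.68
tool_pos: [0.4201, 0.2997, 0.1672]
tool_rot: [2.971, 1.02, -0.006]
contact_force: [1.0, 0.3, 0.2]
opening: 0.0854
t 9.68 pos [0.4201 0.2997 0.1672] open 0.0854 F [1.  0.3 0.2]
shift [ 0.86 -2.91 -0.29] turn [0.001 0.004 0.661]
```

```bash
R='python3 -m jog'
$R '[[0.9,-2.9,-0.3,0,0,0.661,0],[0.9,-2.9,-0.3,0,0,0.661,0],[0.9,-2.9,-0.3,0,0,0.661,0],[0.9,-2.9,-0.3,0,0,0.661,0],[0.9,-2.9,-0.3,0,0,0.661,0],[0.9,-2.9,-0.3,0,0,0.661,0],[0.9,-2.9,-0.3,0,0,0.661,0],[0.9,-2.9,-0.3,0,0,0.661,0]]'
cat > cap.py <<'E'
from h import *
import sys
n,lo,hi,z=sys.argv[1],eval(sys.argv[2]),eval(sys.argv[3]),float(sys.argv[4]); g=eval(sys.argv[5])
c=calibration('wrist'); im=save('wrist',n+'.png'); p=proj(c,[g[0],g[1],z]); print('pred px',np.round(p))
m=cv2.inRange(cv2.cvtColor(im,cv2.COLOR_RGB2HSV),lo,hi); w=np.zeros_like(m); cv2.circle(w,tuple(int(i) for i in p),int(sys.argv[6]),255,-1); m&=w
k=max(cv2.findContours(m,0,1)[0],key=cv2.contourArea); b=cv2.boundingRect(k); u,v=b[0]+b[2]/2,b[1]+b[3]/2
print(b,ray(c,u,v,z).round(4), 'diam',np.linalg.norm(ray(c,b[0],v,z)-ray(c,b[0]+b[2],v,z)).round(4))
E
python3 cap.py w5 '(0,0,0)' '(180,255,35)' .09 '(.408,.3285)' 35
python3 go.py .409 .328 .012 0
```

```text
t: 10.35
tool_pos: [0.4085, 0.3276, 0.1683]
tool_rot: [3.138, 0.002, -0.01]
contact_force: [0.7, -0.4, 0.1]
opening: 0.0853
pred px [317. 243.]
(297, 224, 30, 33) [0.4099 0.3318 0.09  ] diam 0.0203
t 10.4 pos [0.4087 0.3277 0.1687] open 0.0852 F [-0.4  0.1  0.7]
shift [ 0.12 -0.08 15.67] turn [0.003 0.006 0.001]
```

View pics/w5.png

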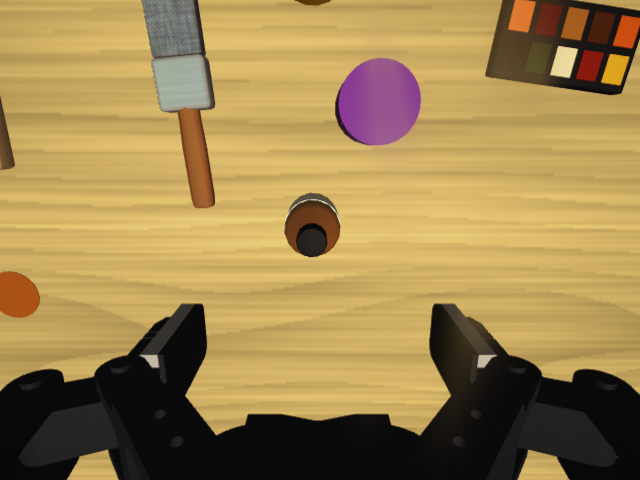

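Cap at (312,240), so the bottle is at about (0.409,0.330). The brush handle end at (203,205) is clear of the left finger.

```bash
R='python3 -m jog'
$R '[[0.1,-0.2,5,0,0,0,0],[0.1,-0.2,9,0,0,0,0],[0.1,-0.2,12,0,0,0,0],[0.1,-0.2,14,0,0,0,0],[0.1,-0.2,15.5,0,0,0,0],[0.1,-0.2,15.5,0,0,0,0],[0.1,-0.2,15.5,0,0,0,0]]'
$R '[[0,0,0,0,0,0,100],[0,0,0,0,0,0,130],[0,0,0,0,0,0,255],[0,0,0,0,0,0,255],[0,0,0,0,0,0,255],[0,0,0,0,0,0,255]]' 45
$R '[[0,0,-4,0,0,0,255],[0,0,-8,0,0,0,255],[0,0,-11,0,0,0,255],[0,0,-11,0,0,0,255],[0,0,-11,0,0,0,255]]'
python3 go.py .6175 .124 .13 0
```

```text
t: 10.98
tool_pos: [0.408, 0.3286, 0.0127]
tool_rot: [3.137, 0.003, -0.012]
contact_force: [-0.3, 0.6, -0.7]
opening: 0.0856
t: 11.48
tool_pos: [0.4093, 0.3295, 0.0146]
tool_rot: [3.139, 0.003, -0.008]
contact_force: [-0.5, 1.0, 6.8]
opening: 0.0416
t: 11.9
tool_pos: [0.4111, 0.3306, 0.1269]
tool_rot: [3.141, 0.003, -0.002]
contact_force: [-0.4, -0.4, -2.8]
opening: 0.0415
t 11.9 pos [0.4111 0.3306 0.1269] open 0.0415 F [-0.4 -0.4 -2.8]
shift [20.59 20.7  -0.32] turn [0.001 0.001 0.002]
```

```bash
R='python3 -m jog'
$R '[[3,3,-0.3,0,0,0,255],[6,6,-0.3,0,0,0,255],[9,9,-0.3,0,0,0,255],[12,12,-0.3,0,0,0,255],[15,15,-0.3,0,0,0,255],[18,18,-0.3,0,0,0,255],[20.6,20.7,-0.3,0,0,0,255],[20.6,20.7,-0.3,0,0,0,255]]'
$R '[[0,0,0,0,0,0,255],[0,0,0,0,0,0,255],[0,0,0,0,0,0,255]]'
python3 go.py .6175 .124 .03 0
```

```text
t: 12.57
tool_pos: [0.6199, 0.1183, 0.1266]
tool_rot: [3.138, -0.006, -0.005]
contact_force: [-1.5, 0.3, -1.3]
opening: 0.0415
t: 12.82
tool_pos: [0.618, 0.1187, 0.1243]
tool_rot: [3.138, -0.005, -0.012]
contact_force: [0.5, 0.2, -0.8]
opening: 0.0415
t 12.82 pos [0.618  0.1187 0.1243] open 0.0415 F [ 0.5  0.2 -0.8]
shift [ 0.01 -0.56  9.43] turn [ 0.004  0.007 -0.003]
```

```bash
R='python3 -m jog'
$R '[[0,-0.6,3,0,0.006,0,255],[0,-0.6,6,0,0.006,0,255],[0,-0.6,8.5,0,0.006,0,255],[0,-0.6,10,0,0.006,0,255],[0,-0.6,10.7,0,0.006,0,255],[0,-0.6,11,0,0.006,0,255],[0,-0.6,11,0,0.006,0,255],[0,-0.6,11,0,0.006,0,255]]'
$R '[[0,0,0,0,0,0,140],[0,0,0,0,0,0,100],[0,0,0,0,0,0,60],[0,0,0,0,0,0,20],[0,0,0,0,0,0,0],[0,0,0,0,0,0,0]]'
$R '[[0,0,-3,0,0,0,0],[0,0,-7,0,0,0,0],[0,0,-11,0,0,0,0],[0,0,-15,0,0,0,0],[0,0,-15,0,0,0,0],[0,0,-15,0,0,0,0]]'
python3 go.py .605 .330 .16 0
```

```text
t: 13.48
tool_pos: [0.618, 0.1247, 0.0155]
tool_rot: [3.138, -0.004, 0.001]
contact_force: [0.3, -0.8, -0.9]
opening: 0.0416
t: 13.98
tool_pos: [0.6182, 0.1247, 0.0157]
tool_rot: [3.138, -0.004, 0.002]
contact_force: [-0.0, -0.0, -0.8]
opening: 0.086
t: 14.48
tool_pos: [0.6205, 0.1254, 0.1704]
tool_rot: [3.139, -0.004, 0.014]
contact_force: [-0.2, -0.0, -0.5]
opening: 0.0856
t 14.48 pos [0.6205 0.1254 0.1704] open 0.0856 F [-0.2 -0.  -0.5]
shift [ -1.62 -20.46   0.97] turn [ 0.003 -0.009 -0.003]
```

Next the jar.

```bash
R='python3 -m jog'
$R '[[-1.6,-20.4,1,0,0,0,0],[-1.6,-20.4,1,0,0,0,0],[-1.6,-20.4,1,0,0,0,0],[-1.6,-20.4,1,0,0,0,0],[-1.6,-20.4,1,0,0,0,0],[-1.6,-20.4,1,0,0,0,0],[-1.6,-20.4,1,0,0,0,0],[-1.6,-20.4,1,0,0,0,0]]'
python3 cap.py w6 '(0,0,120)' '(180,70,255)' .05 '(.604,.330)' 60
python3 go.py .605 .330 .016 0
```

```text
t: 15.15
tool_pos: [0.6042, 0.3289, 0.1575]
tool_rot: [3.137, -0.003, 0.01]
contact_force: [0.5, -0.5, 0.6]
opening: 0.0854
pred px [316. 234.]
(276, 192, 77, 76) [0.607  0.3314 0.05  ] diam 0.0579
t 15.2 pos [0.6047 0.3283 0.1581] open 0.0854 F [-0.4 -0.1  0.1]
shift [-0.07 -0.23 14.21] turn [ 0.004 -0.007 -0.003]
```

View pics/w6.png

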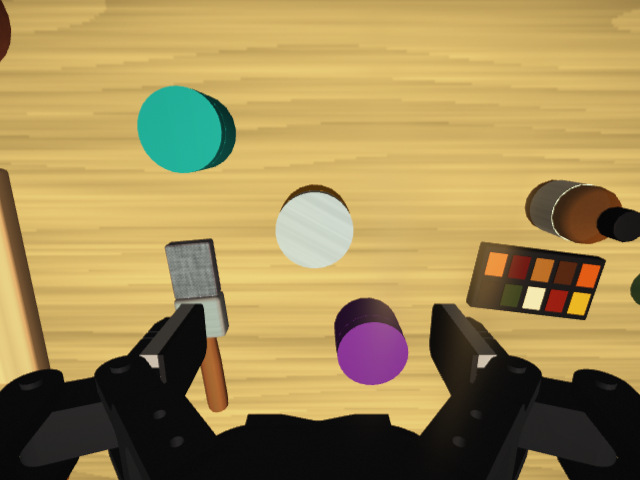

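Lid at (314,230), giving (0.607,0.331). Turquoise, purple and the brush are clear of the fingers. The varnish is standing behind the tin on the right.

```bash
R='python3 -m jog'
$R '[[0.2,-0.3,5,0,0,0,0],[0.2,-0.3,8,0,0,0,0],[0.2,-0.3,11,0,0,0,0],[0.2,-0.3,13,0,0,0,0],[0.2,-0.3,14.2,0,0,0,0],[0.2,-0.3,14.2,0,0,0,0],[0.2,-0.3,14.2,0,0,0,0]]'
$R '[[0,0,0,0,0,0,60],[0,0,0,0,0,0,90],[0,0,0,0,0,0,255],[0,0,0,0,0,0,255],[0,0,0,0,0,0,255],[0,0,0,0,0,0,255]]' 45
$R '[[0,0,-4,0,0,0,255],[0,0,-8,0,0,0,255],[0,0,-11,0,0,0,255],[0,0,-12,0,0,0,255],[0,0,-12,0,0,0,255],[0,0,-12,0,0,0,255]]'
python3 go.py .4665 .142 .13 0
```

```text
t: 15.78
tool_pos: [0.608, 0.3298, 0.0162]
tool_rot: [3.137, -0.007, 0.011]
contact_force: [0.3, 0.4, 0.1]
opening: 0.0854
t: 16.28
tool_pos: [0.6127, 0.3319, 0.0233]
tool_rot: [-3.141, 0.007, -0.027]
contact_force: [0.3, 0.0, 12.7]
opening: 0.0123
t: 16.78
tool_pos: [0.6111, 0.3323, 0.1447]
tool_rot: [-3.14, 0.007, -0.031]
contact_force: [-0.1, 0.9, -0.9]
opening: -0.0001
t 16.78 pos [0.6111 0.3323 0.1447] open -0.0001 F [-0.1  0.9 -0.9]
shift [-14.4   19.09   1.17] turn [-0.001 -0.019 -0.004]
```

```bash
R='python3 -m jog'
$R '[[0,0,-2,0,0.019,0,0],[0,0,-2,0,0.019,0,0],[0,0,-2,0,0.019,0,0],[0,0,-2,0,0.019,0,0],[0,0,-2,0,0.019,0,0],[0,0,-2,0,0.019,0,0]]'
python3 cap.py w7 '(0,0,120)' '(180,70,255)' .05 '(.607,.331)' 100
python3 -c "
from h import *
save('side','s7.png');a=cv2.imread('pics/w7.png');b=cv2.resize(cv2.imread('pics/s7.png')[100:310,180:460],(640,480))
cv2.imwrite('pics/c7.png',cv2.resize(np.hstack([a,b]),(800,300)))"
python3 go.py .607 .331 .016 0
```

```text
t: 17.28
tool_pos: [0.6101, 0.3319, 0.1628]
tool_rot: [3.141, -0.007, 0.056]
contact_force: [0.6, -0.8, -0.1]
opening: 0.0725
pred px [320. 240.]
(281, 203, 76, 75) [0.6066 0.3315 0.05  ] diam 0.0586
t 17.38 pos [0.6104 0.332  0.1635] open 0.0846 F [ 0.8 -0.3 -0.1]
shift [-0.88  0.11 14.73] turn [-0.    -0.037 -0.004]
```

View pics/c7.png

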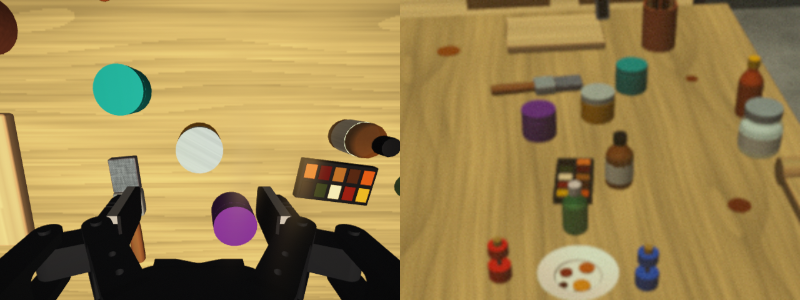

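The jar is untouched at (0.607,0.332). The wrist picture shows inner fingertips 230 px apart at 85 mm opening, which puts the open tips about 40 mm above the reported TCP. The jaws therefore passed over the lid. I'll go correspondingly lower and watch the force.

```bash
R='python3 -m jog'
$R '[[-0.8,0.1,4,0,-0.037,0,0],[-0.8,0.1,7,0,-0.037,0,0],[-0.8,0.1,10,0,-0.037,0,0],[-0.8,0.1,12,0,-0.037,0,0],[-0.8,0.1,14,0,-0.037,0,0],[-0.8,0.1,14.7,0,-0.037,0,0],[-0.8,0.1,14.7,0,-0.037,0,0]]'
python3 go.py .607 .3315 -.01 0
$R '[[0,0,0.8,0,0,0,0],[0,0,1.6,0,0,0,0],[0,0,1.6,0,0,0,0],[0,0,1.6,0,0,0,0]]'
python3 - <<'E'
from h import *
save('side','s8.png');b=cv2.resize(cv2.imread('pics/s8.png')[90:240,220:420],(640,480),interpolation=cv2.INTER_CUBIC)
cv2.imwrite('pics/c8.png',np.clip(b*1.5,0,255).astype(np.uint8))
E
python3 go.py .607 .3315 -.01 0
```

```text
t: 17.97
tool_pos: [0.6059, 0.3302, 0.0132]
tool_rot: [3.14, -0.007, -0.008]
contact_force: [0.5, -0.9, -1.1]
opening: 0.0857
t 17.97 pos [0.6059 0.3302 0.0132] open 0.0857 F [ 0.5 -0.9 -1.1]
shift [ 0.13 -0.13  2.32] turn [ 0.002  0.005 -0.005]
t: 18.3
tool_pos: [0.6057, 0.3302, -0.0027]
tool_rot: [3.14, -0.007, -0.008]
contact_force: [0.2, 0.6, -0.0]
opening: 0.0854
t 18.35 pos [ 0.6061  0.3303 -0.0022] open 0.0855 F [ 0.1 -0.2 -1.1]
shift [ 0.09 -0.12  0.78] turn [ 0.001  0.004 -0.005]
```

View pics/c8.png

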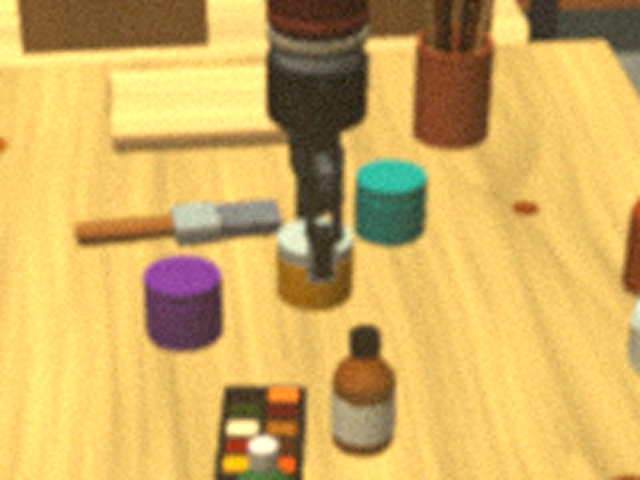

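The fingertip at (322,280) in the crop is well above the table even at reported z ≈ -2 mm, which confirms the offset. Descending 10 mm more, then closing.

```bash
R='python3 -m jog'
$R '[[0.1,-0.1,0.5,0,0,0,0],[0.1,-0.1,1,0,0,0,0],[0.1,-0.1,1,0,0,0,0],[0.1,-0.1,1,0,0,0,0]]'
$R '[[0,0,0,0,0,0,60],[0,0,0,0,0,0,90],[0,0,0,0,0,0,255],[0,0,0,0,0,0,255],[0,0,0,0,0,0,255],[0,0,0,0,0,0,255]]' 45
$R '[[0,0,-4,0,0,0,255],[0,0,-8,0,0,0,255],[0,0,-11,0,0,0,255],[0,0,-12,0,0,0,255],[0,0,-12,0,0,0,255],[0,0,-12,0,0,0,255]]'
python3 go.py .4665 .142 .12 0
```

```text
t: 18.68
tool_pos: [0.6067, 0.3312, -0.0128]
tool_rot: [3.14, -0.007, -0.008]
contact_force: [-1.0, 1.0, -0.0]
opening: 0.0855
t: 19.18
tool_pos: [0.6071, 0.3313, -0.0123]
tool_rot: [3.14, -0.007, -0.007]
contact_force: [-0.4, 0.3, 2.3]
opening: 0.0583
t: 19.68
tool_pos: [0.607, 0.3313, 0.1065]
tool_rot: [3.14, -0.007, -0.009]
contact_force: [0.3, -0.1, -2.6]
opening: 0.0586
t 19.68 pos [0.607  0.3313 0.1065] open 0.0586 F [ 0.3 -0.1 -2.6]
shift [-13.97  18.99  -1.24] turn [ 0.002  0.006 -0.004]
```

```bash
R='python3 -m jog'
$R '[[-2,2.7,-1,0,0,0,255],[-4,5.4,-1,0,0,0,255],[-6,8.1,-1,0,0,0,255],[-8,10.8,-1,0,0,0,255],[-10,13.5,-1,0,0,0,255],[-12,16.3,-1,0,0,0,255],[-14,19,-1,0,0,0,255],[-14,19,-1,0,0,0,255]]'
$R '[[0,0,0,0,0,0,255],[0,0,0,0,0,0,255],[0,0,0,0,0,0,255]]'
python3 go.py .4665 .142 -.01 0
```

```text
t: 20.35
tool_pos: [0.4598, 0.1383, 0.112]
tool_rot: [3.136, -0.011, -0.026]
contact_force: [0.3, 1.0, -2.7]
opening: 0.0584
t: 20.6
tool_pos: [0.4587, 0.1384, 0.1099]
tool_rot: [3.136, -0.011, -0.031]
contact_force: [0.8, 0.5, -1.0]
opening: 0.0582
t 20.6 pos [0.4587 0.1384 0.1099] open 0.0582 F [ 0.8  0.5 -1. ]
shift [ 1.02 -0.43 11.97] turn [ 0.005  0.02  -0.007]
```

```bash
R='python3 -m jog'
$R '[[0.7,-0.4,0,0.005,0.02,0,255],[0.8,-0.4,3,0.005,0.02,0,255],[0.9,-0.4,6,0.005,0.02,0,255],[1,-0.4,9,0.005,0.02,0,255],[1,-0.4,10,0.005,0.02,0,255],[1,-0.4,10,0.005,0.02,0,255],[1,-0.4,10,0.005,0.02,0,255]]'
python3 go.py .4665 .142 -.012 0
```

```text
t: 21.18
tool_pos: [0.4672, 0.1423, 0.0099]
tool_rot: [3.141, -0.01, -0.0]
contact_force: [-0.0, 0.2, -0.4]
opening: 0.0582
t 21.18 pos [0.4672 0.1423 0.0099] open 0.0582 F [-0.   0.2 -0.4]
shift [-0.07  0.03  2.19] turn [ 0.     0.    -0.006]
```

```bash
R='python3 -m jog'
$R '[[0,0,0.8,0,0,0,255],[0,0,1.5,0,0,0,255],[0,0,1.9,0,0,0,255],[0,0,2.2,0,0,0,255],[0,0,2.2,0,0,0,255],[0,0,2.2,0,0,0,255]]'
$R '[[0,0,0,0,0,0,80],[0,0,0,0,0,0,60],[0,0,0,0,0,0,30],[0,0,0,0,0,0,0],[0,0,0,0,0,0,0],[0,0,0,0,0,0,0]]'
$R '[[0,0,-3,0,0,0,0],[0,0,-7,0,0,0,0],[0,0,-11,0,0,0,0],[0,0,-15,0,0,0,0],[0,0,-18,0,0,0,0],[0,0,-18,0,0,0,0],[0,0,-18,0,0,0,0]]'
python3 cap.py w9 '(0,0,120)' '(180,70,255)' .05 '(.4665,.142)' 60
python3 go.py .603 -.282 .15 1.571
```

```text
t: 21.68
tool_pos: [0.4673, 0.1423, -0.012]
tool_rot: [3.141, -0.01, -0.0]
contact_force: [0.2, -0.5, -0.8]
opening: 0.0585
t: 22.18
tool_pos: [0.4675, 0.1423, -0.0118]
tool_rot: [3.141, -0.01, 0.001]
contact_force: [-0.6, -0.7, -0.3]
opening: 0.0857
t: 22.77
tool_pos: [0.4691, 0.1426, 0.1712]
tool_rot: [-3.141, 0.01, -0.01]
contact_force: [0.5, 0.5, 0.2]
opening: 0.0856
pred px [319. 233.]
(282, 195, 74, 73) [0.4674 0.1423 0.05  ] diam 0.0584
t 22.82 pos [0.4676 0.1424 0.1686] open 0.0847 F [-0.5  0.4 -1. ]
shift [13.8  42.35  1.89] turn [ 1.000e-03 -1.000e-03 -1.577e+00]
```

View pics/w9.png

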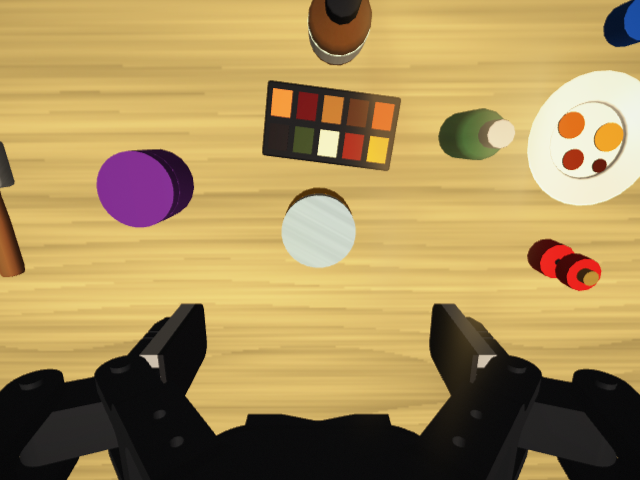

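The jar is centred in front of the tin at (0.4674,0.1423), with the lid at (319,232). All bystanders look in place. I'll check the geometry from the tin corners here and move over the pot.

```bash
R='python3 -m jog'
python3 - <<'E'
from h import *
c=calibration('wrist'); P=np.array([ray(c,*p,.012)[:2] for p in((270,81),(400,98),(388,170),(263,155))])
ctr=P.mean(0); y=(P[0]+P[3]-P[1]-P[2])/2; print('tin',ctr,'L',np.linalg.norm(y),'W',np.linalg.norm((P[0]+P[1]-P[2]-P[3])/2))
y/=np.linalg.norm(y); x=np.array([y[1],-y[0]]); print('yaw',np.arctan2(x[1],x[0]))
for n,q in(('jar',[.4674,.1423]),('varn',[.618,.1247])): print(n,x@(q-ctr),y@(q-ctr))
print('thinner mid',(ctr+[.533,-.0884])/2)
E
$R '[[13.6,42.4,0,0,0,0,0],[13.6,42.4,0,0,0,0,0],[13.6,42.4,0,0,0,0,0],[13.6,42.4,0,0,0,0,0],[13.6,42.4,0,0,0,0,0],[13.6,42.4,0,0,0,0,0],[13.6,42.4,0,0,0,0,0],[13.6,42.4,0,0,0,0,0]]'
python3 go.py .603 -.282 .15 0
```

```text
tin [0.54515261 0.13194926] L 0.10577999955862508 W 0.05785976801922534
yaw -0.12480575164149965
jar -0.07843632437038353 0.0005914295152341617
varn 0.07318317187479462 0.001875313605958225
thinner mid [0.53907631 0.02177463]
t: 23.48
tool_pos: [0.5661, -0.1771, 0.1654]
tool_rot: [-3.14, 0.011, 0.005]
contact_force: [0.7, 0.1, 0.2]
opening: 0.0854
t 23.48 pos [ 0.5661 -0.1771  0.1654] open 0.0854 F [0.7 0.1 0.2]
shift [ 3.77 10.47  1.51] turn [-0.002  0.003 -0.007]
```

```bash
R='python3 -m jog'
$R '[[3.8,10.4,1.5,0,0,0,0],[3.8,10.4,1.5,0,0,0,0],[3.8,10.4,1.5,0,0,0,0],[3.8,10.4,1.5,0,0,0,0],[3.8,10.4,1.5,0,0,0,0],[3.8,10.4,1.5,0,0,0,0],[3.8,10.4,1.5,0,0,0,0]]'
python3 cap.py w10 '(0,170,100)' '(8,255,255)' .04 '(.603,-.282)' 60
python3 go.py .603 -.282 -.012 0
```

```text
t: 24.07
tool_pos: [0.6027, -0.2799, 0.149]
tool_rot: [-3.138, 0.009, 0.007]
contact_force: [0.4, -0.1, 0.0]
opening: 0.0854
pred px [322. 231.]
(299, 206, 44, 42) [ 0.6062 -0.2815  0.04  ] diam 0.0332
t 24.12 pos [ 0.603  -0.2799  0.1496] open 0.085 F [ 0.3 -0.2  0.2]
shift [ 0.06  0.25 16.16] turn [-0.003  0.004 -0.005]
```

```bash
R='python3 -m jog'
$R '[[0.2,0.2,5,0,0,0,0],[0.2,0.2,9,0,0,0,0],[0.2,0.2,12,0,0,0,0],[0.2,0.2,14.5,0,0,0,0],[0.2,0.2,16,0,0,0,0],[0.2,0.2,16.8,0,0,0,0],[0.2,0.2,16.8,0,0,0,0],[0.2,0.2,16.8,0,0,0,0]]'
$R '[[0,0,0,0,0,0,100],[0,0,0,0,0,0,140],[0,0,0,0,0,0,255],[0,0,0,0,0,0,255],[0,0,0,0,0,0,255],[0,0,0,0,0,0,255]]' 30
$R '[[0,0,-4,0,0,0,255],[0,0,-8,0,0,0,255],[0,0,-12,0,0,0,255],[0,0,-15,0,0,0,255],[0,0,-15,0,0,0,255],[0,0,-15,0,0,0,255]]'
python3 go.py .4674 .1423 .135 0
```

```text
t: 24.78
tool_pos: [0.6055, -0.2818, -0.0167]
tool_rot: [-3.14, 0.008, 0.003]
contact_force: [0.5, -0.1, 0.4]
opening: 0.0853
t: 25.28
tool_pos: [0.6061, -0.2822, -0.0155]
tool_rot: [-3.141, 0.008, 0.001]
contact_force: [-1.2, 0.6, 5.3]
opening: 0.0317
t: 25.78
tool_pos: [0.6076, -0.2832, 0.1376]
tool_rot: [3.139, -0.008, 0.007]
contact_force: [-0.8, -0.5, -0.8]
opening: 0.0316
t 25.78 pos [ 0.6076 -0.2832  0.1376] open 0.0316 F [-0.8 -0.5 -0.8]
shift [-14.23 -42.48   0.11] turn [ 0.002 -0.004 -0.005]
```

```bash
R='python3 -m jog'
$R '[[-1.4,-4.1,-1,0,0,0,255],[-2.8,-8.2,-1,0,0,0,255],[-4.2,-12.3,-1,0,0,0,255],[-5.5,-16.4,-1,0,0,0,255],[-6.9,-20.5,-1,0,0,0,255],[-8.3,-24.6,-1,0,0,0,255],[-9.7,-28.7,-1,0,0,0,255],[-11,-32.8,-1,0,0,0,255]]'
python3 go.py .4674 .1423 .13 0
```

```text
t: 26.45
tool_pos: [0.5005, 0.0345, 0.1435]
tool_rot: [3.14, -0.009, -0.001]
contact_force: [1.3, 0.5, 0.1]
opening: 0.032
t 26.45 pos [0.5005 0.0345 0.1435] open 0.032 F [1.3 0.5 0.1]
shift [ -3.37 -10.76   1.33] turn [ 0.002  0.    -0.006]
```

```bash
R='python3 -m jog'
$R '[[-1,-3.5,0,0,0,0,255],[-2,-7,0,0,0,0,255],[-3,-9.5,0,0,0,0,255],[-3.4,-10.8,0.5,0,0,0,255],[-3.4,-10.8,1,0,0,0,255],[-3.4,-10.8,1,0,0,0,255],[-3.4,-10.8,1,0,0,0,255],[-3.4,-10.8,1,0,0,0,255]]'
python3 go.py .4674 .1423 .055 0
python3 -c "
from h import *
save('wrist','w11.png')"
```

```text
t: 27.12
tool_pos: [0.4669, 0.1417, 0.1325]
tool_rot: [3.139, -0.011, -0.003]
contact_force: [-0.7, 0.3, -0.9]
opening: 0.0315
t 27.12 pos [0.4669 0.1417 0.1325] open 0.0315 F [-0.7  0.3 -0.9]
shift [ 0.06 -0.08  7.75] turn [ 0.002  0.002 -0.007]
```

View pics/w11.png

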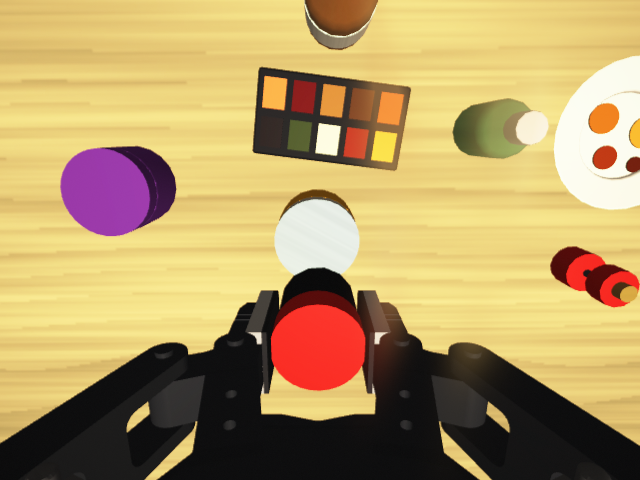

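The pot is held squarely, lid at (318,347), above the jar lid at (317,240). Lowering.

```bash
R='python3 -m jog'
$R '[[0,-0.1,2.5,0,0,0,255],[0,-0.1,5,0,0,0,255],[0,-0.1,7,0,0,0,255],[0,-0.1,8.5,0,0,0,255],[0,-0.1,9,0,0,0,255],[0,-0.1,9,0,0,0,255],[0,-0.1,9,0,0,0,255],[0,-0.1,9,0,0,0,255]]'
python3 go.py .4674 .1423 .0355 0
```

```text
t: 27.83
tool_pos: [0.4685, 0.1424, 0.0445]
tool_rot: [3.14, -0.012, 0.003]
contact_force: [-0.3, 0.5, 0.0]
opening: 0.032
t 27.83 pos [0.4685 0.1424 0.0445] open 0.032 F [-0.3  0.5  0. ]
shift [-0.11  0.01  0.9 ] turn [ 0.002 -0.002 -0.008]
```

```bash
R='python3 -m jog'
$R '[[-0.1,0,0.3,0,0,0,255],[-0.1,0,0.5,0,0,0,255],[-0.1,0,0.7,0,0,0,255],[-0.1,0,0.9,0,0,0,255],[-0.1,0,0.9,0,0,0,255],[-0.1,0,0.9,0,0,0,255]]'
$R '[[0,0,0,0,0,0,160],[0,0,0,0,0,0,140],[0,0,0,0,0,0,110],[0,0,0,0,0,0,70],[0,0,0,0,0,0,30],[0,0,0,0,0,0,0],[0,0,0,0,0,0,0]]'
$R '[[0,0,-2,0,0,0,0],[0,0,-5,0,0,0,0],[0,0,-9,0,0,0,0],[0,0,-13,0,0,0,0],[0,0,-15,0,0,0,0],[0,0,-15,0,0,0,0],[0,0,-15,0,0,0,0]]'
$R '[[-10,0,0,0,0,0,0],[-10,0,0,0,0,0,0],[-10,0,0,0,0,0,0],[-10,0,0,0,0,0,0],[-10,0,0,0,0,0,0],[-10,0,0,0,0,0,0]]'
python3 -c "
from h import *
save('wrist','w12.png');save('top','t12.png');save('side','s12.png')
a=cv2.imread('pics/t12.png')[180:340,100:540];b=cv2.imread('pics/s12.png')[120:480,140:440]
cv2.imwrite('pics/c12.png',np.hstack([cv2.resize(cv2.imread('pics/w12.png'),(400,300)),cv2.resize(b,(400,300))]))
cv2.imwrite('pics/c12t.png',cv2.resize(a,(800,291)))
c=calibration('wrist');print(proj(c,[.4674,.1423,.09]))"
```

```text
t: 28.33
tool_pos: [0.4673, 0.1424, 0.0352]
tool_rot: [3.14, -0.012, 0.002]
contact_force: [0.2, 0.8, -1.1]
opening: 0.032
t: 28.92
tool_pos: [0.4674, 0.1424, 0.0353]
tool_rot: [3.14, -0.012, 0.002]
contact_force: [-0.0, -0.0, 0.3]
opening: 0.0851
t: 29.5
tool_pos: [0.4682, 0.1428, 0.1872]
tool_rot: [3.14, -0.012, 0.008]
contact_force: [-1.0, -0.7, -0.2]
opening: 0.0853
t: 30.0
tool_pos: [0.3682, 0.1435, 0.1856]
tool_rot: [3.14, -0.012, 0.006]
contact_force: [0.6, 0.8, -0.7]
opening: 0.0854
(np.float64(319.05965060002364), np.float64(90.94228945474))
```

View pics/c12.png

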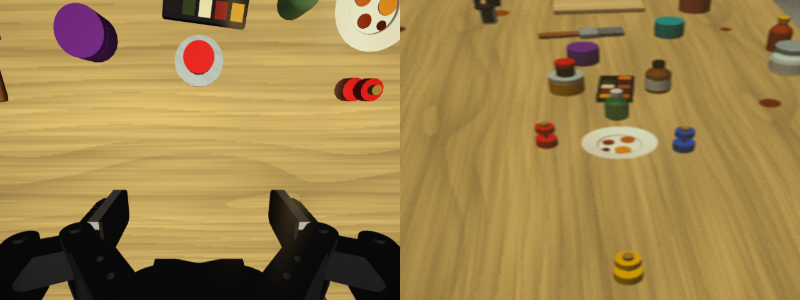

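View pics/c12t.png

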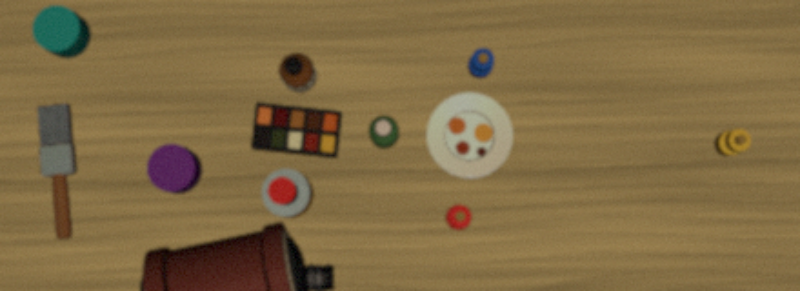

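All standing; the pot lid at (318,91) in the wrist view matches the predicted (319,91). One numeric check, then I hand in.

```bash
sed -e "s/top0/t12/" -e "/^ jar=/d" -e "s/443,220,12,.04/254,285,12,.09/" -e "s/170,314,10/263,215,12/" -e "s/473,315,9/310,250,9/" m.py > m2.py; sed -i '/^big\|crop1/d' m2.py; python3 m2.py
python3 -c "
from station import *
finish_job()"
```

```text
pot [255.1 284.6] xy [0.465  0.1405] size [0.028 0.03 ] side px [262. 194.]
varcap [260.9 215.8] xy [0.615  0.1254] size [0.018 0.018] side px [333. 194.]
thcap [310.3 249.9] xy [0.5384 0.0195] size [0.018 0.018] side px [301. 229.]
saucer [357.9 253.9] xy [ 0.5331 -0.0884] size [0.106 0.106] side px [304. 290.]
tin [250.3 250.6] xy [0.5476 0.159 ] size [0.045 0.056] side px [301. 217.]
 tin yaw 1.4339024580691153
cred [352. 299.] xy [ 0.4297 -0.0708] size [0.027 0.027] side px [248. 282.]
cblue [364.4 214.3] xy [ 0.6221 -0.1053] size [0.03  0.025] side px [352. 287.]
cyel [502.8 257.6] xy [ 0.5144 -0.4157] size [0.027 0.038] side px [310. 440.]
the job is handed in; nothing more can be done
```

The job is done and handed in at about 30 s of the 128 s allowed. All four pieces are in place, upright and released, and the arm is clear of everything.

**Last checks**

| Item | Measured | Target |
|---|---|---|
| Varnish bottle (tin frame) | x about +0.073 m, y about +0.002 m | x 0.057 to 0.087 m, y within 0.015 m |
| Pigment jar (tin frame) | x about -0.078 m, y about +0.001 m | x -0.095 to -0.065 m, y within 0.015 m |
| Thinner bottle | within about 3 mm of the midpoint | 15 mm |
| Pot on the jar lid | within about 3 mm of the lid centre | 10 mm |
| Three clamps | under 1 mm of apparent movement | 20 mm |

I checked the brush only by eye; it looks unmoved.

**What went wrong or disagreed**
- **Thinner:** the first grasp caught the neck. I set it back down and took it again lower.
- **Jar:** the first grasp closed above the lid. The jar did not move.
- **Fingertip height:** both misses came from the open fingertips sitting about 40 mm above the reported TCP, which is higher than the description implies. I allowed for that from the second jar grasp on.
- **Tin:** the tin mask in the final top-view check was faulty (it found only part of the tin). I used the earlier wrist-view corner measurement instead, which agreed with the first top view to within about 2 mm.

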